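# Find the fullest storage tin by feel

## Task

One of the three green storage tins in the wooden tray has been knocked over: first stand it upright in the tray again. Then find out by hefting which of the three look-alike tins is the heaviest, and finish holding that one up in the gripper, upright, still and well clear of the counter (20 cm or more between its base and the counter), with the other two standing upright in the tray. Do not knock over anything that stands or shift the jars and other things around; the program ends while still holding the tin.

Things in the scene. Friction and masses are not known exactly. Their poses are not given: they have to be found in the camera images.
- tray: Low wooden tray, fixed to the counter, 200 mm (its x) by 700 mm (its y), floor 6 mm thick, lip all round 10 mm wide, 12 mm high. Origin: centre of its underside, on the counter. Three tins and two jars stand in any order along its y, some 130 mm apart. The tins weigh 0.14 to 0.52 kg, what is inside can slide a little; the heaviest (over 0.4 kg) is at least 0.15 kg above the others.
- tin_a: One of three look-alike closed tins of different weight, 56 x 56 x 105 mm tall: green body 96 mm tall, cream band, brass line near the top, round steel lid 44 mm across and 9 mm high on top. Origin at mid-height (52.5 mm above its base) on its axis; z runs from base to lid, x and y are square to its flat sides. Upright in the tray at the start.
- tin_b: One of three look-alike closed tins of different weight, 56 x 56 x 105 mm tall: green body 96 mm tall, cream band, brass line near the top, round steel lid 44 mm across and 9 mm high on top. Origin at mid-height (52.5 mm above its base) on its axis; z runs from base to lid, x and y are square to its flat sides. Upright in the tray at the start.
- tin_c: One of three look-alike closed tins of different weight, 56 x 56 x 105 mm tall: green body 96 mm tall, cream band, brass line near the top, round steel lid 44 mm across and 9 mm high on top. Origin at mid-height (52.5 mm above its base) on its axis; z runs from base to lid, x and y are square to its flat sides. Starts lying on a flat side across the tray, lid end towards the robot.
- jar_a: A bystander, to be left standing where it is. Small amber spice jar with a black cap, 40 mm across and 85 mm tall, in the tray among the tins. Origin at the centre of its underside.
- jar_b: A bystander, to be left standing where it is. Small amber spice jar with a black cap, 40 mm across and 85 mm tall, in the tray among the tins. Origin at the centre of its underside.
- mug: A bystander, to be left standing where it is. White mug, 80 mm across, 90 mm tall, handle on its +y side, beyond the tray. Origin at the centre of its underside.
- bowl: A bystander, to be left standing where it is. Blue bowl, 130 mm across, 55 mm tall, beyond the tray. Origin at the centre of its underside.
- soap: A bystander, to be left standing where it is. White plastic bottle with a blue cap, 64 mm across, 160 mm tall, past the tray's end on the right. Origin at the centre of its underside.
- brush: A bystander, to be left standing where it is. Round green and white dish brush, 60 mm across, 44 mm tall, past the tray's end on the left. Origin at the centre of its underside.
Things that resemble listed ones, but are neither listed nor needed, are in the scene too. What is shaped like the tin_a but purple is not meant. What is shaped like the tin_c but pink is not meant.

How it is judged:
By the outcome, as a careful person would: the job done as asked, in the order asked, and still so for the second after the job is handed in, while the arm keeps its last pose, push and grip.
It also fails if it takes over 72 s, if anything falls off the work surface, if the arm or the gripper's body presses on something with over 40 N, if the wrist force passes 120 N, or if a joint passes its speed limit or range.

## Robot

A 6-joint arm with a two-finger parallel gripper is mounted at the origin on the work surface. World frame = base frame: x ahead of the robot, y to its left, z up, the work surface at z = 0. Lengths are in m, angles in rad, forces in N, time in s.
With the tool pointing down it reaches from about 0.375 to 0.9 m from the base axis. Payload 3.1 kg.
Tool frame: the origin (TCP) lies on the centre line of the jaws, within the pads' length; the fingertips stand 25 mm ahead of it and the grasp point (between the pads) lies 6 mm ahead of it (manip.tip_extent is the distance from the TCP to the fingertips, in m); z points along the fingers, y is the line along which they close (so a half turn about z gives the same grasp; the last joint's range is limited). The gripper opens to 85 mm and grips with 20 to 120 N. Pads are 22 mm wide; open, the fingers measure 114 mm over their backs; the gripper's body (76 mm by 85 mm) begins 54 mm behind the grasp point. The pads swing forward as they close: fully open they stand 13 mm farther back than shut.
Start: joints at [1.03, 0.527, 1.433, -0, 1.181, -0.178], TCP at [0.221, 0.585, 0.256] pointing down, gripper open.
Joint ranges: [-3.08, 3.08], [-0.75, 2.2], [0.22, 2.44], [-1.43, 4.57], [0, 2.65], [-2.85, 2.85]. Speed limits (rad/s): [2.79, 2.79, 3.14, 3.14, 3.14, 3.14].

## Interface

Orientations are given as a unit quaternion [x, y, z, w].
In Python, from station import readout, imaging, order, manip gives the robot as it stands.
- The arm moves only by the tool move_arm, never from a script. Its argument "rows" is a list of rows, each a list of 7 numbers: the turn, a rotation vector about the tool's x, y, z in degrees, then the shift along the tool's x, y, z in mm, then the closure, from 0 (fully open) to 1 (shut). A call has 1 to 12 rows; each row is the pose to reach, as a shift and turn from the pose commanded when the call began, along the tool's axes at that moment; what a row does not reach only later rows make up. A row lasts 1/12 s, in which the tool goes at most 41.7 mm and 7.16 degrees, less where a joint would pass 70% of its speed; a pose out of reach is approached as far as the arm can. A call with a gripper value outside its range is refused whole. The fingers move at their own pace and stop on an object; "squeeze" is the grip in N (left out, the last holds). Time passes only in rows, so rows that repeat a pose let the fingers close. It gives the time, the measured TCP pose, the force, the opening and the grip force at its end, in the units of the state.
- readout.sense(): the state, without advancing time (a new reading comes with each control period).
- imaging.snapshot(name): name is "scene" or "top" or "wrist"; returns a dict with "img" (384x512x3 uint8, red, green, blue), "z_map" (384x512 float32, m along the optical axis (not along the pixel's ray), 0 where there is no reading), "fovy" (degrees; the focal length in pixels is half the picture's height over the tangent of half this angle, whatever the lens; pixels are square), "cx", "cy" (the principal point, pixels), "rvec" (rotation vector, rad) and "tvec" (3), from world to camera coordinates, as OpenCV has them. Camera axes: x right, y down, z forward; pixel columns grow to the right and rows downward; lengths in m; the calibration is good to about 2 mm. A picture is of the moment at which its call begins.
- order.sign_off(): hands the job in; it is judged then, once.
The state is a dict: "t": time; "q": joint angles; "qd": joint speeds; "tau": joint torques, N m; "tcp_pos": TCP position; "tool_rot": TCP orientation; "force": force on the tool from outside, world axes, zero at the start; "ft_torque": the same for the moment, N m; "finger_gap": opening from 0.0 (shut) to 1.0 (fully open); "gripper_force": force on a finger pad.
Only numpy, scipy, OpenCV 4.12 (cv2) and the standard library are available. Lean on these libraries where they do the work, as an engineer would, in place of code of your own. Each camera call takes 0.05 s, during which the arm holds its last target. There are 200 camera calls.

## Working session

There is one attempt and no reset: what is moved stays moved. The work goes in short steps, Python scripts to look and compute and a tool call to move; the robot and the scene stay as the last step left them, time stands still between calls to the robot, and variables do not carry over. Pictures are saved under pics/ and viewed, at most 10 in all, crops included, and the job is handed in when it is done.

Besides the shell and the picture viewer there is one more tool, called after "Request:" by a JSON object that holds its "api" and its "payload". move_arm: Moves the arm, as the interface text tells. Its arguments: {"type":"object","properties":{"rows":{"type":"array"},"squeeze":{"type":"number"}},"required":["rows"]}

```bash
mkdir -p pics; ls
cat > h.py <<'E'
import numpy as np, cv2
from station import readout, imaging, order, manip
from scipy.spatial.transform import Rotation as R
def snap(n):
    s=imaging.snapshot(n); s['f']=192/np.tan(np.radians(s['fovy'])/2)
    s['R']=cv2.Rodrigues(np.array(s['rvec'],float))[0]; s['t']=np.array(s['tvec'],float).ravel(); return s
def cloud(s):
    v,u=np.mgrid[:384,:512]; z=s['z_map']
    P=np.stack([(u-s['cx'])*z/s['f'],(v-s['cy'])*z/s['f'],z],-1)
    return (P-s['t'])@s['R']
def save(n,img): cv2.imwrite('pics/'+n+'.png',cv2.cvtColor(img,cv2.COLOR_RGB2BGR))
def ray(s,u,v,z):
    d=s['R'].T@np.array([(u-s['cx'])/s['f'],(v-s['cy'])/s['f'],1]); c=-s['R'].T@s['t']
    return c+d*(z-c[2])/d[2]
E
python3 - <<'E'
from h import *
st=readout.sense(); print(st); print(manip.tip_extent)
a=snap('scene');b=snap('top')
for n,s in(('scene',a),('top',b)): print(n,s['fovy'],-s['R'].T@s['t'])
save('both',cv2.resize(np.vstack([a['img'],b['img']]),None,fx=.78,fy=.78))
np.savez('s0.npz',a=a['img'],b=b['img'])
for n,s in(('scene',a),('top',b)):
    P=cloud(s); h=cv2.cvtColor(s['img'],cv2.COLOR_RGB2HSV)
    m=((h[...,0]>35)&(h[...,0]<90)&(h[...,1]>70)).astype(np.uint8)
    k,l,sts,c=cv2.connectedComponentsWithStats(m)
    for i in range(1,k):
        if sts[i,4]>60: 
            Q=P[(l==i)&(s['z_map']>0)]; print(n,sts[i],c[i].round(), np.percentile(Q,[5,50,95],axis=0).round(3).tolist() if len(Q) else '')
E
```

```text
pics
{'t': 0.0, 'q': array([ 1.03048521e+00,  5.28458539e-01,  1.43389799e+00,  2.77836774e-05,
        1.18142782e+00, -1.78512032e-01]), 'qd': array([ 0.00185135,  0.00096506,  0.00066774, -0.0001149 , -0.00046299,
       -0.00012455]), 'tau': array([ 4.35584398e-04, -4.42347801e+01, -1.78028208e+01, -3.14508570e-04,
        8.36292602e-03, -6.13305119e-06]), 'tcp_pos': array([0.22084786, 0.58396798, 0.25533964]), 'tool_rot': array([ 1.79919604e-01,  9.83680708e-01, -1.02130903e-03, -3.97460760e-04]), 'force': array([-0.11036836,  0.47254111,  0.18129011]), 'ft_torque': array([-0.02171117,  0.00912949,  0.04676439]), 'gripper_force': 0.0, 'finger_gap': 0.9962818552928037}
0.025
scene 53.24210042935818 [1.28349683 0.63527543 0.74029139]
top 50.54754121398515 [ 0.35099046 -0.00216294  1.30495408]
scene [ 98   0  29  64 587] [113.  36.] [[-0.276, -2.05, -0.021], [-0.148, -1.892, 0.126], [-0.107, -1.822, 0.314]]
scene [127   0  21  65 609] [138.  38.] [[-0.445, -2.057, -0.023], [-0.286, -1.828, 0.081], [-0.215, -1.764, 0.279]]
scene [149   0  13  73 410] [155.  33.] [[-0.494, -1.821, -
[... 561 characters left out ...]
15], [0.142, 0.574, 0.054], [0.148, 0.59, 0.082]]
scene [319 215  25  11  85] [332. 220.] [[0.532, 0.237, 0.098], [0.572, 0.275, 0.1], [0.579, 0.284, 0.103]]
scene [318 221  26  17 215] [329. 230.] [[0.546, 0.239, 0.058], [0.578, 0.269, 0.073], [0.581, 0.286, 0.087]]
scene [317 238  23  13 134] [327. 244.] [[0.552, 0.24, 0.013], [0.578, 0.268, 0.025], [0.581, 0.286, 0.034]]
scene [370 284  28  25 567] [383. 296.] [[0.626, 0.441, 0.026], [0.658, 0.467, 0.042], [0.679, 0.491, 0.044]]
top [ 97 150  20  19 311] [107. 159.] [[0.627, 0.438, 0.001], [0.651, 0.464, 0.043], [0.677, 0.5, 0.048]]
top [ 53 321  14  15 142] [ 60. 328.] [[0.117, 0.551, 0.021], [0.136, 0.555, 0.054], [0.147, 0.566, 0.107]]
```

View pics/both.png

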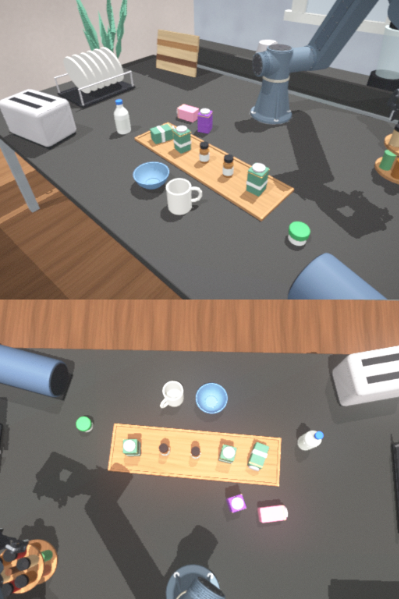

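The picture shows the tray with, left to right in the top view (bottom half): a green tin at (130,447), amber jars at (163,449) and (195,452), a green tin at (228,453), and the lying green tin at (258,456). Possible mix-ups are the purple tin at (236,503), the pink lying tin at (272,514) and the green brush at (84,424), none of them in the tray. I choose the three green tins in the tray.

Run:
```python
from h import *
b=snap('top');a=snap('scene'); P=cloud(b);PA=cloud(a)
crop=b['img'][150:290,130:380]; save('crop',np.vstack([cv2.resize(crop,(750,420),interpolation=cv2.INTER_CUBIC)]))
h=cv2.cvtColor(b['img'],cv2.COLOR_RGB2HSV)
# tray by wood colour
m=((h[...,0]>8)&(h[...,0]<25)&(h[...,1]>90)&(h[...,2]>120)&(P[...,0]>.3)&(P[...,0]<.8)&(P[...,2]<.04)&(P[...,2]>-.02)).astype(np.uint8)
k,l,s,c=cv2.connectedComponentsWithStats(cv2.morphologyEx(m,cv2.MORPH_CLOSE,np.ones((25,25))))
i=1+s[1:,4].argmax(); pts=np.argwhere(l==i)[:,::-1].astype(np.float32)
box=cv2.boxPoints(cv2.minAreaRect(pts)); print('tray',[ray(b,u,v,.012)[:2].round(3).tolist() for u,v in box])
# tall objects in both clouds
for n,Q,s in(('top',P,b),('scene',PA,a)):
    ok=(s['z_map']>0)&(Q[...,2]>.03)&(Q[...,2]<.2)&(Q[...,0]>.3)&(Q[...,0]<.9)&(abs(Q[...,1])<.6)
    k,l,st,c=cv2.connectedComponentsWithStats(ok.astype(np.uint8),connectivity=4)
    for i in range(1,k):
        if st[i,4]>40:
            q=Q[l==i]; zt=np.percentile(q[:,2],95); t=q[q[:,2]>zt-.008]
            r=cv2.minAreaRect((q[:,:2]*1000).astype(np.float32))
            print(n,c[i].round(),st[i,4],'ztop',zt.round(3),'topmid',((t.min(0)+t.max(0))/2).round(3)[:2],'med',np.median(t,0).round(3)[:2],'rect',np.round(r[0]),np.round(r[1]),round(r[2],1))
```

```text
tray [[0.461, 0.361], [0.666, 0.357], [0.617, -0.359], [0.415, -0.337]]
top [68. 98.] 1529 ztop 0.17 topmid [0.826 0.573] med [0.825 0.577] rect [824. 570.] [ 64. 150.] 88.0
top [445. 102.] 1369 ztop 0.179 topmid [ 0.835 -0.587] med [ 0.86  -0.592] rect [ 832. -595.] [141.  31.] 9.8
top [221. 120.] 420 ztop 0.092 topmid [0.784 0.098] med [0.783 0.095] rect [772. 100.] [ 79. 107.] 79.0
top [272. 122.] 447 ztop 0.057 topmid [ 0.768 -0.06 ] med [ 0.781 -0.062] rect [768. -60.] [129. 125.] 1.2
top [107. 159.] 286 ztop 0.048 topmid [0.653 0.462] med [0.653 0.462] rect [652. 462.] [57. 56.] 40.7
top [399. 179.] 535 ztop 0.161 topmid [ 0.6   -0.453] med [ 0.598 -0.452] rect [ 598. -449.] [63. 58.] 37.3
top [168. 189.] 447 ztop 0.113 topmid [0.552 0.255] med [0.553 0.254] rect [553. 254.] [55. 56.] 2.5
top [331. 201.] 654 ztop 0.065 topmid [ 0.534 -0.251] med [ 0.533 -0.25 ] rect [ 531. -249.] [ 57. 106.] 69.8
top [210. 191.] 165 ztop 0.094 topmid [0.551 0.126] med [0.552 0.126] rect [550. 125.] [37. 38.] 87.9
top [292. 197.] 415 ztop 0.113 topmid [ 0.536 -0.123] med [ 0.535 -0.125] rect [ 5
[... 937 characters left out ...]
mid [0.54  0.006] med [0.541 0.006] rect [541.   7.] [39. 36.] 1.6
scene [293. 210.] 299 ztop 0.091 topmid [0.549 0.131] med [0.552 0.132] rect [551. 131.] [39. 37.] 65.0
scene [194. 222.] 651 ztop 0.054 topmid [ 0.765 -0.058] med [ 0.761 -0.07 ] rect [766. -56.] [129. 127.] 71.5
scene [330. 227.] 809 ztop 0.11 topmid [0.553 0.26 ] med [0.555 0.26 ] rect [554. 258.] [58. 58.] 3.2
scene [231. 247.] 1093 ztop 0.089 topmid [0.783 0.101] med [0.786 0.102] rect [771. 103.] [ 81. 105.] 78.3
scene [384. 295.] 502 ztop 0.045 topmid [0.651 0.466] med [0.655 0.467] rect [652. 465.] [59. 57.] 73.4
scene [402. 356.] 2303 ztop 0.168 topmid [0.824 0.576] med [0.832 0.58 ] rect [829. 569.] [ 62. 129.] 89.8
```

View pics/crop.png

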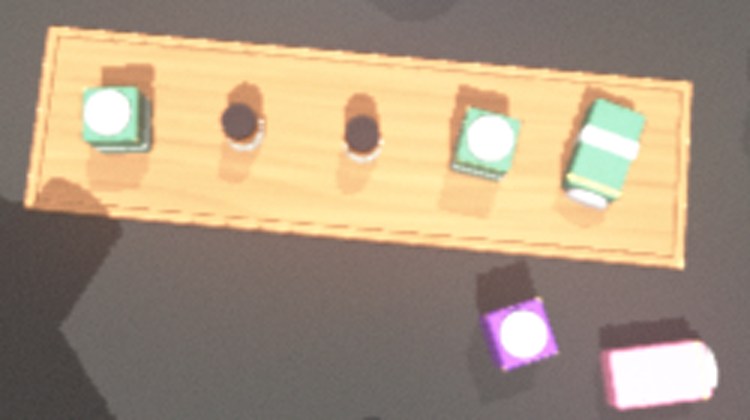

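Checked in the crop: upright green tins at (112,115) and (488,140); the lying green tin at (605,150), lid towards the robot (bottom). Purple (520,335) and pink (660,375) are outside the tray.

```bash
cat >> h.py <<'E'
L0=np.radians(159.8)
def rot(yaw,tilt):  # tool x heading (deg) when down, tilt about tool y (deg)
    a=np.radians(yaw); x=np.array([np.cos(a),np.sin(a),0]); z=np.array([0,0,-1.]); y=np.cross(z,x)
    return R.from_matrix(np.c_[x,y,z])*R.from_euler('y',tilt,degrees=True)
def chain(targets):
    """each target (pos,Rot) relative to the one before (first: measured)"""
    s=readout.sense(); p,q=s['tcp_pos'],R.from_quat(s['tool_rot'])
    for P,Q in targets:
        P=np.array(P); print('turn',(q.inv()*Q).as_rotvec(degrees=True).round(1),'shift',(q.inv().apply(P-p)*1000).round(1)); p,q=P,Q
E
python3 - <<'E'
from h import *
A=rot(159.8,0);B=rot(159.8,-35)
chain([([.45,.25,.27],A),([.451,-.218,.20],B),([.451,-.218,.139],B),([.516,-.242,.041],B)])
E
```

```text
turn [-0.1 -0.  -0.5] shift [-332.5 -231.5  -14.1]
turn [ -0. -35.  -0.] shift [-162.5 -438.9   70. ]
turn [0. 0. 0.] shift [35. -0. 50.]
turn [0. 0. 0.] shift [-5.0e-01 -1.0e-01  1.2e+02]
```

Request:
{"api": "move_arm", "payload": {"rows": [[0,0,0,-332,-231,-14,0],[0,0,0,-332,-231,-14,0],[0,0,0,-332,-231,-14,0],[0,0,0,-332,-231,-14,0],[0,0,0,-332,-231,-14,0],[0,0,0,-332,-231,-14,0],[0,0,0,-332,-231,-14,0],[0,0,0,-332,-231,-14,0],[0,0,0,-332,-231,-14,0],[0,0,0,-332,-231,-14,0],[0,0,0,-332,-231,-14,0],[0,0,0,-332,-231,-14,0]], "squeeze": 50}}

```text
t: 1.2
tcp_pos: [0.4508, 0.2496, 0.2703]
tool_rot: [0.182, 0.983, 0.0, -0.0]
force: [0.7, -0.3, -0.7]
finger_gap: 0.997
gripper_force: 0.0
```

Request:
{"api": "move_arm", "payload": {"rows": [[0,-35,0,-162,-439,70,0],[0,-35,0,-162,-439,70,0],[0,-35,0,-162,-439,70,0],[0,-35,0,-162,-439,70,0],[0,-35,0,-162,-439,70,0],[0,-35,0,-162,-439,70,0],[0,-35,0,-162,-439,70,0],[0,-35,0,-162,-439,70,0],[0,-35,0,-162,-439,70,0],[0,-35,0,-162,-439,70,0],[0,-35,0,-162,-439,70,0],[0,-35,0,-162,-439,70,0]]}}

```text
t: 2.2
tcp_pos: [0.4727, -0.1172, 0.2189]
tool_rot: [0.182, 0.937, -0.083, 0.285]
force: [0.1, -0.4, 0.5]
finger_gap: 0.997
gripper_force: 0.0
```

Run:
```python
from h import *
s=readout.sense(); print(s['t'],s['q'].round(2),s['tcp_pos'].round(3),s['force'].round(2))
B=rot(159.8,-35)
w=snap('wrist'); save('w1',w['img'])
P=cloud(w); h=cv2.cvtColor(w['img'],cv2.COLOR_RGB2HSV)
m=(w['z_map']>0)&(P[...,2]>.052)&(P[...,2]<.075)&(P[...,0]>.44)&(P[...,0]<.62)&(P[...,1]<-.18)&(P[...,1]>-.33)
q=P[m]; r=cv2.minAreaRect((q[:,:2]*1000).astype(np.float32)); print(len(q),r,np.median(q,0))
chain([([.451,-.218,.139],B),([.516,-.242,.041],B)])
```

```text
2.2 [-0.47  0.33  2.21 -1.43  0.   -0.23] [ 0.473 -0.117  0.219] [ 0.05 -0.36  0.51]
4007 ((529.70458984375, -248.73988342285156), (56.93183135986328, 104.49747467041016), 70.6741943359375) [ 0.52106752 -0.24351263  0.06057151]
turn [-4.1 -0.5 -0.5] shift [ 34.8 -95.9  79.5]
turn [0. 0. 0.] shift [-5.0e-01 -1.0e-01  1.2e+02]
```

View pics/w1.png

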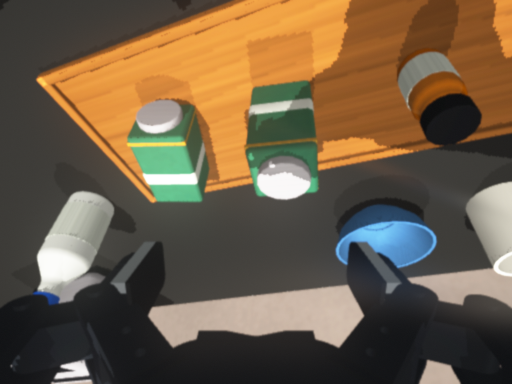

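The wrist picture shows the lying tin at about (165,150), lid at (160,115), the upright tin at (283,140), the jar at (440,95) and the soap at left. Joint 5 has run into its zero limit at this tilt, so I'll work out which tilts are reachable.

Request:
{"api": "move_arm", "payload": {"rows": [[0,8,0,0,-10,0,0],[0,15,0,0,-20,0,0],[0,22,0,0,-30,0,0],[0,30,0,0,-40,0,0],[0,35,0,0,-40,0,0],[0,35,0,0,-40,0,0],[0,35,0,0,-40,0,0],[0,35,0,0,-40,0,0]]}}

```text
t: 2.92
tcp_pos: [0.4564, -0.1487, 0.2214]
tool_rot: [0.199, 0.975, -0.063, 0.08]
force: [0.1, -0.8, -0.6]
finger_gap: 1.0
gripper_force: 0.0
```

Run:
```python
from h import *
from scipy.optimize import least_squares
s=readout.sense(); print(s['t'],s['q'].round(3),s['tcp_pos'].round(4),s['tool_rot'].round(3))
D=[(.5285,1.434,1.1814,.6243,.2553),(.33,2.21,0,.487,.219)]
if abs(s['q'][3])<.05:
    D.append((s['q'][1],s['q'][2],s['q'][4],np.hypot(*s['tcp_pos'][:2]),s['tcp_pos'][2]))
D=np.array(D)
def fk(p,q2,q3,q5):
    h,a,b,T=p; f=q2+q3; g=f+q5
    return a*np.sin(q2)+b*np.sin(f)+T*np.sin(g), h+a*np.cos(q2)+b*np.cos(f)+T*np.cos(g)
r=least_squares(lambda p:np.r_[fk(p,*D[:,:3].T)[0]-D[:,3],fk(p,*D[:,:3].T)[1]-D[:,4]],[.3,.4,.4,.15]); p=r.x;print(p,r.fun)
def ik(rad,z,g):
    f=lambda x:np.r_[np.array(fk(p,x[0],x[1],g-x[0]-x[1]))-[rad,z],0]
    x=least_squares(f,[.5,1.5]).x; return x.round(2),round(g-x.sum(),2),np.abs(f(x)).max().round(4)
for t in(-35,-30,-25,-20,-15,-10):
    d=np.radians(t); g=np.pi+d
    print(t,'pre',ik(.573+.006*np.sin(d)+.12*np.sin(d),.036+.126*np.cos(d),g),'grasp',ik(.573+.006*np.sin(d),.036+.006*np.cos(d),g),
      'end',[ik(.573+.006*np.cos(d),zz+.006*np.sin(-d),g+np.pi/2) for zz in(.08,.14)])
```

```text
2.9167 [-0.506  0.34   1.938 -0.116  0.676 -1.591] [ 0.4564 -0.1487  0.2214] [ 0.199  0.975 -0.063  0.08 ]
[-0.09536685  0.7219521   0.28200389  0.1651269 ] [ 1.06219045e-09 -2.52700583e-10 -9.23527532e-10  2.12438220e-09]
-35 pre (array([0.48, 2.4 ]), np.float64(-0.34), np.float64(0.0)) grasp (array([0.7, 2.4]), np.float64(-0.57), np.float64(0.0)) end [(array([0.83, 1.61]), np.float64(1.66), np.float64(0.0)), (array([0.77, 1.52]), np.float64(1.81), np.float64(0.0))]
-30 pre (array([0.46, 2.3 ]), np.float64(-0.15), np.float64(0.0)) grasp (array([0.68, 2.35]), np.float64(-0.41), np.float64(0.0)) end [(array([0.85, 1.6 ]), np.float64(1.74), np.float64(0.0)), (array([0.79, 1.52]), np.float64(1.89), np.float64(0.0))]
-25 pre (array([0.46, 2.21]), np.float64(0.04), np.float64(0.0)) grasp (array([0.67, 2.29]), np.float64(-0.26), np.float64(0.0)) end [(array([0.87, 1.59]), np.float64(1.81), np.float64(0.0)), (array([0.81, 1.51]), np.float64(1.96), np.float64(0.0))]
-20 pre (array([0.47, 2.12]), np.float64(0.21), np.float64(0.0)) grasp (array([0.67, 2.23]), np.float64(-0.11), np.float64(0.0)) end [(array([0.89, 1.59]), np.float64(1.89), np.float64(0.0)), (array([0.83, 1.51]), np.float64(2.03), np.float64(0.0))]
-15 pre (array([0.48, 2.04]), np.float64(0.37), np.float64(0.0)) grasp (array([0.67, 2.18]), np.float64(0.03), np.float64(0.0)) end [(array([0.91, 1.59]), np.float64(1.95), np.float64(0.0)), (array([0.84, 1.52]), np.float64(2.09), np.float64(0.0))]
-10 pre (array([0.49, 1.96]), np.float64(0.52), np.float64(0.0)) grasp (array([0.67, 2.13]), np.float64(0.17), np.float64(0.0)) end [(array([0.93, 1.59]), np.float64(2.02), np.float64(0.0)), (array([0.86, 1.52]), np.float64(2.15), np.float64(0.0))]
```

Run:
```python
from h import *
B=rot(160.3,-5)
L=np.array([np.cos(np.radians(160.3)),np.sin(np.radians(160.3)),0]); C=np.array([.531,-.248,.036]); G=C+.02*L
d=B.apply([0,0,1]); print(G,d)
chain([(G-.116*d,B),(G-.006*d,B)])
```

```text
[ 0.51217059 -0.24125809  0.036     ] [ 0.08205456 -0.02937979 -0.9961947 ]
turn [-5.7  5.3 -3.1] shift [-63.  -56.6  88.3]
turn [0. 0. 0.] shift [  0.  -0. 110.]
```

Request:
{"api": "move_arm", "payload": {"rows": [[-5.7,5.3,-3.1,-63,-57,88,0],[-5.7,5.3,-3.1,-63,-57,88,0],[-5.7,5.3,-3.1,-63,-57,88,0],[-5.7,5.3,-3.1,-63,-57,88,0],[-5.7,5.3,-3.1,-63,-57,88,0],[-5.7,5.3,-3.1,-63,-57,88,0]]}}

```text
t: 3.42
tcp_pos: [0.5024, -0.2408, 0.1517]
tool_rot: [0.173, 0.984, -0.01, 0.044]
force: [-1.0, -0.8, -0.2]
finger_gap: 0.997
gripper_force: 0.0
```

Run:
```python
from h import *
s=readout.sense(); print(s['t'],s['q'].round(3),s['tcp_pos'].round(4),s['tool_rot'].round(3))
B=rot(160.3,-5)
L=np.array([np.cos(np.radians(160.3)),np.sin(np.radians(160.3)),0]); C=np.array([.531,-.248,.036]); G=C+.02*L
d=B.apply([0,0,1])
chain([(G-.116*d,B),(G-.006*d,B)])
```

```text
3.4167 [-0.659  0.559  1.761  0.035  0.734 -1.908] [ 0.5024 -0.2408  0.1517] [ 0.173  0.984 -0.01   0.044]
turn [-0.3  0.2 -0.2] shift [0.8 2.9 0.1]
turn [0. 0. 0.] shift [  0.  -0. 110.]
```

Request:
{"api": "move_arm", "payload": {"rows": [[0,0,0,1,3,30,0],[0,0,0,1,3,60,0],[0,0,0,1,3,90,0],[0,0,0,1,3,105,0],[0,0,0,1,3,110,0],[0,0,0,1,3,110,0],[0,0,0,1,3,110,1],[0,0,0,1,3,110,1],[0,0,0,1,3,110,1],[0,0,0,1,3,110,1],[0,0,0,1,3,110,1],[0,0,0,1,3,110,1]], "squeeze": 50}}

```text
t: 4.42
tcp_pos: [0.5132, -0.2441, 0.0448]
tool_rot: [0.174, 0.984, -0.011, 0.047]
force: [0.7, 2.8, 5.6]
finger_gap: 0.651
gripper_force: 54.3
```

Run:
```python
from h import *
from scipy.optimize import least_squares
s=readout.sense(); print(s['t'],s['q'].round(3),s['tcp_pos'].round(4),s['finger_gap'],s['gripper_force'],s['force'])
o=.11; rho=lambda r:np.sqrt(r*r-o*o)
D=[(.5285,1.434,1.1814,rho(.6243),.2553),(.559,1.761,.734,rho(.5571),.1517),(.34,1.938,.676,rho(.480),.2214),(.33,2.21,0,rho(.487),.219),
 (*s['q'][[1,2,4]],rho(np.hypot(*s['tcp_pos'][:2])),s['tcp_pos'][2])]
D=np.array(D)
def fk(p,q2,q3,q5):
    h,a,b,T=p; f=q2+q3; g=f+q5
    return a*np.sin(q2)+b*np.sin(f)+T*np.sin(g), h+a*np.cos(q2)+b*np.cos(f)+T*np.cos(g)
r=least_squares(lambda p:np.r_[fk(p,*D[:,:3].T)[0]-D[:,3],fk(p,*D[:,:3].T)[1]-D[:,4]],[.3,.4,.4,.15],loss='soft_l1',f_scale=.005); p=r.x;print(p,r.fun.round(3))
def ik(rad,z,g):
    f=lambda x:np.r_[np.array(fk(p,x[0],x[1],g-x[0]-x[1]))-[rho(rad),z],0]
    x=least_squares(f,[.5,1.5]).x; return x.round(2),round(g-x.sum(),2),np.abs(f(x)).max().round(4)
for t in(0,60,70,80,85,90):
  print(t,[ik(.56,z,np.pi+np.radians(t)) for z in(.04,.08,.15)])
```

```text
4.4167 [-0.652  0.755  1.785  0.047  0.509 -1.914] [ 0.5132 -0.2441  0.0448] 0.6511034744926897 54.28152769804001 [0.70286617 2.75507328 5.58590362]
[0.1252237  0.53763902 0.3303861  0.20131004] [-0.039 -0.001  0.001  0.001  0.017  0.007  0.004 -0.002 -0.023 -0.   ]
0 [(array([0.75, 1.81]), np.float64(0.58), np.float64(0.0)), (array([0.69, 1.78]), np.float64(0.67), np.float64(0.0)), (array([0.6, 1.7]), np.float64(0.85), np.float64(0.0))]
60 [(array([1.11, 1.21]), np.float64(1.87), np.float64(0.0)), (array([1.06, 1.2 ]), np.float64(1.93), np.float64(0.0)), (array([0.97, 1.16]), np.float64(2.05), np.float64(0.0))]
70 [(array([1.17, 1.14]), np.float64(2.05), np.float64(0.0)), (array([1.12, 1.14]), np.float64(2.1), np.float64(0.0)), (array([1.03, 1.12]), np.float64(2.21), np.float64(0.0))]
80 [(array([1.24, 1.09]), np.float64(2.21), np.float64(0.0)), (array([1.18, 1.1 ]), np.float64(2.26), np.float64(0.0)), (array([1.09, 1.09]), np.float64(2.36), np.float64(0.0))]
85 [(array([1.26, 1.08]), np.float64(2.28), np.float64(0.0)), (array([1.21, 1.09]), np.float64(2.33), np.float64(0.0)), (array([1.11, 1.09]), np.float64(2.42), np.float64(0.0))]
90 [(array([1.29, 1.06]), np.float64(2.36), np.float64(0.0)), (array([1.23, 1.08]), np.float64(2.4), np.float64(0.0)), (array([1.14, 1.09]), np.float64(2.49), np.float64(0.0))]
```

Request:
{"api": "move_arm", "payload": {"rows": [[0,0,0,-1,0,-15,1],[0,0,0,-4,0,-40,1],[0,0,0,-6,0,-70,1],[0,0,0,-9,0,-100,1],[0,0,0,-11,0,-120,1],[0,0,0,-11,0,-120,1],[0,0,0,-11,0,-120,1],[0,0,0,-11,0,-120,1],[0,0,0,-11,0,-120,1],[0,0,0,-11,0,-120,1]]}}

```text
t: 5.25
tcp_pos: [0.5114, -0.2426, 0.1615]
tool_rot: [0.174, 0.984, -0.01, 0.044]
force: [-0.5, -0.2, -2.8]
finger_gap: 0.652
gripper_force: 53.7
```

Request:
{"api": "move_arm", "payload": {"rows": [[0,5,0,0,0,0,1],[0,10,0,0,0,0,1],[0,15,0,0,0,0,1],[0,20,0,0,0,0,1],[0,25,0,0,0,0,1],[0,30,0,0,0,0,1],[0,35,0,0,0,0,1],[0,40,0,0,0,0,1],[0,45,0,0,0,0,1],[0,45,0,0,0,0,1],[0,45,0,0,0,0,1]]}}

```text
t: 6.17
tcp_pos: [0.5123, -0.2431, 0.1606]
tool_rot: [0.164, 0.926, 0.057, -0.335]
force: [-1.3, -0.1, -3.1]
finger_gap: 0.652
gripper_force: 55.0
```

Run:
```python
from h import *
s=readout.sense(); print(s['t'],s['q'].round(3),s['tcp_pos'].round(4),s['finger_gap'],s['gripper_force'],s['force'])
B=rot(160.3,90)
p=s['tcp_pos']
chain([(p,B)])
```

```text
6.1667 [-0.57   0.857  1.22  -0.146  1.743 -1.764] [ 0.5123 -0.2431  0.1606] 0.6523747183461548 54.975065141916275 [-1.33672487 -0.09400009 -3.0597462 ]
turn [ 0.2 50.3 -0.4] shift [0. 0. 0.]
```

Request:
{"api": "move_arm", "payload": {"rows": [[0,5,0,0,0,0,1],[0,10,0,0,0,0,1],[0,15,0,0,0,0,1],[0,20,0,0,0,0,1],[0,25,0,0,0,0,1],[0,30,0,0,0,0,1],[0,35,0,0,0,0,1],[0,40,0,0,0,0,1],[0,45,0,0,0,0,1],[0,50,0,0,0,0,1],[0,50,0,0,0,0,1],[0,50,0,0,0,0,1]]}}

```text
t: 7.17
tcp_pos: [0.5117, -0.2432, 0.162]
tool_rot: [0.125, 0.699, 0.121, -0.694]
force: [0.1, 0.1, -2.2]
finger_gap: 0.647
gripper_force: 55.1
```

Run:
```python
from h import *
s=readout.sense(); print(s['t'],s['q'].round(3),s['tcp_pos'].round(4),s['finger_gap'],s['gripper_force'],s['force'])
chain([(s['tcp_pos'],rot(160.3,90))])
a=snap('scene'); b=snap('top')
save('up',np.hstack([cv2.resize(a['img'][80:260,130:380],(500,360)),cv2.resize(b['img'][140:300,250:410],(300,360))]))
P=cloud(a); h=cv2.cvtColor(a['img'],cv2.COLOR_RGB2HSV)
m=(h[...,0]>35)&(h[...,0]<95)&(h[...,1]>70)&(P[...,1]<-.19)&(P[...,1]>-.3)&(P[...,0]>.44)&(P[...,0]<.6)
q=P[m]; print(len(q),np.percentile(q,[2,50,98],axis=0).round(3))
```

```text
7.1667 [-0.546  1.238  0.883 -0.36   2.554 -1.871] [ 0.5117 -0.2432  0.162 ] 0.6466886204147834 55.12930512428284 [ 0.0858743   0.09934471 -2.16680308]
turn [ 0.3  0.4 -0.3] shift [0. 0. 0.]
185 [[ 0.486 -0.261  0.098]
 [ 0.51  -0.213  0.119]
 [ 0.531 -0.201  0.19 ]]
```

View pics/up.png

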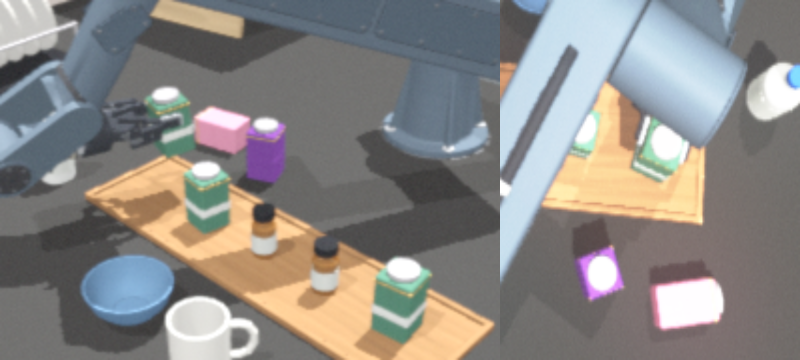

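The crop shows the tin held upright at (168,120), over the tray end; the other tins (207,195), (400,300) and the jars are undisturbed. Before lowering I check how much clearance the wrist has.

Run:
```python
from h import *
a=snap('scene'); P=cloud(a); z=a['z_map']
for x0 in np.arange(.54,.9,.03):
    m=(z>0)&(P[...,0]>x0)&(P[...,0]<x0+.03)&(P[...,1]>-.42)&(P[...,1]<-.2)&(P[...,2]>.025)&(P[...,2]<.4)
    if m.sum()>5:
        q=P[m]; i=q[:,2].argsort()[:max(3,len(q)//50)]; print(x0.round(2),m.sum(),np.median(q[i],0).round(3),'zmax',q[:,2].max().round(2),'y',q[:,1].min().round(2),q[:,1].max().round(2))
```

```text
0.54 146 [ 0.556 -0.219  0.153] zmax 0.18 y -0.33 -0.2
0.57 203 [ 0.591 -0.417  0.028] zmax 0.4 y -0.42 -0.2
0.6 304 [ 0.605 -0.417  0.036] zmax 0.4 y -0.42 -0.2
0.63 655 [ 0.65  -0.264  0.14 ] zmax 0.38 y -0.33 -0.2
0.66 851 [ 0.671 -0.271  0.147] zmax 0.32 y -0.35 -0.21
0.69 622 [ 0.714 -0.258  0.154] zmax 0.27 y -0.36 -0.22
0.72 523 [ 0.745 -0.276  0.134] zmax 0.25 y -0.37 -0.23
0.75 510 [ 0.77  -0.291  0.116] zmax 0.23 y -0.39 -0.25
0.78 485 [ 0.786 -0.298  0.117] zmax 0.21 y -0.39 -0.26
0.81 86 [ 0.812 -0.3    0.132] zmax 0.18 y -0.32 -0.28
```

Request:
{"api": "move_arm", "payload": {"rows": [[0,0,0,-15,0,0,1],[0,0,0,-30,0,0,1],[0,0,0,-45,0,0,1],[0,0,0,-60,0,0,1],[0,0,0,-72,0,0,1],[0,0,0,-78,0,0,1],[0,0,0,-80,0,0,1],[0,0,0,-80,0,0,1],[0,0,0,-80,0,0,1]]}}

```text
t: 8.07
tcp_pos: [0.5129, -0.2439, 0.0835]
tool_rot: [0.125, 0.698, 0.121, -0.695]
force: [-0.1, 0.2, -1.9]
finger_gap: 0.649
gripper_force: 55.2
```

Request:
{"api": "move_arm", "payload": {"rows": [[0,0,0,-1,0,0,1],[0,0,0,-2,0,0,1],[0,0,0,-3,0,0,1],[0,0,0,-4,0,0,1],[0,0,0,-4,0,0,1],[0,0,0,-4,0,0,1]]}}

```text
t: 8.57
tcp_pos: [0.5127, -0.2439, 0.0793]
tool_rot: [0.125, 0.698, 0.121, -0.695]
force: [-0.5, 0.1, -2.7]
finger_gap: 0.649
gripper_force: 55.2
```

Request:
{"api": "move_arm", "payload": {"rows": [[0,0,0,-1,0,0,1],[0,0,0,-2,0,0,1],[0,0,0,-2,0,0,1],[0,0,0,-2,0,0,1]]}}

```text
t: 8.9
tcp_pos: [0.5127, -0.2439, 0.0773]
tool_rot: [0.125, 0.698, 0.121, -0.695]
force: [-0.3, -0.1, -1.5]
finger_gap: 0.646
gripper_force: 55.3
```

Request:
{"api": "move_arm", "payload": {"rows": [[0,0,0,-1,0,0,1],[0,0,0,-2,0,0,1],[0,0,0,-2,0,0,1],[0,0,0,-2,0,0,1]]}}

```text
t: 9.23
tcp_pos: [0.513, -0.2439, 0.0772]
tool_rot: [0.126, 0.697, 0.121, -0.696]
force: [-1.3, -0.4, 5.1]
finger_gap: 0.648
gripper_force: 55.2
```

Request:
{"api": "move_arm", "payload": {"rows": [[0,0,0,1,0,0,1],[0,0,0,1,0,0,0.6],[0,0,0,1,0,0,0.3],[0,0,0,1,0,0,0],[0,0,0,1,0,0,0],[0,0,0,1,0,0,0],[0,0,0,1,0,0,0]]}}

```text
t: 9.82
tcp_pos: [0.5127, -0.2439, 0.0758]
tool_rot: [0.125, 0.698, 0.121, -0.694]
force: [-0.1, 0.3, -0.7]
finger_gap: 0.996
gripper_force: 0.0
```

Run:
```python
from h import *
s=readout.sense(); print(s['t'],s['q'].round(3),s['tcp_pos'].round(4),s['finger_gap'],s['force'])
a=snap('scene')
P=cloud(a); h=cv2.cvtColor(a['img'],cv2.COLOR_RGB2HSV)
m=(P[...,2]>.09)&(P[...,2]<.125)&(P[...,1]<-.19)&(P[...,1]>-.3)&(P[...,0]>.44)&(P[...,0]<.54)
q=P[m]; print(len(q),np.percentile(q,[2,50,98],axis=0).round(3))
```

```text
9.8167 [-0.546  1.363  0.817 -0.332  2.499 -1.836] [ 0.5127 -0.2439  0.0758] 0.9956542301163938 [-0.07149835  0.29903398 -0.71921931]
188 [[ 0.478 -0.263  0.091]
 [ 0.506 -0.223  0.102]
 [ 0.53  -0.202  0.112]]
```

Request:
{"api": "move_arm", "payload": {"rows": [[0,0,0,0,0,-10,0],[0,0,0,0,0,-20,0],[0,0,0,0,0,-35,0],[0,0,0,0,0,-50,0],[0,0,0,0,0,-70,0],[0,0,0,0,0,-85,0],[0,0,0,30,0,-85,0],[0,0,0,60,0,-85,0],[0,0,0,90,0,-85,0],[0,0,0,120,0,-85,0],[0,0,0,150,0,-85,0],[0,0,0,150,0,-85,0]]}}

```text
t: 10.87
tcp_pos: [0.5407, -0.2597, 0.2072]
tool_rot: [0.123, 0.71, 0.114, -0.684]
force: [-0.4, -0.1, -0.5]
finger_gap: 0.999
gripper_force: 0.0
```

Run:
```python
from h import *
s=readout.sense(); print(s['t'],s['q'].round(3),s['tcp_pos'].round(4),s['finger_gap'],s['force'])
a=snap('scene'); save('stand',cv2.resize(a['img'][60:280,130:400],(594,484)))
P=cloud(a)
m=(P[...,2]>.1)&(P[...,2]<.125)&(P[...,1]<-.19)&(P[...,1]>-.3)&(P[...,0]>.44)&(P[...,0]<.56)
q=P[m]; print(len(q),np.percentile(q,[2,50,98],axis=0).round(3))
chain([([.56,-.2,.27],rot(160.3,0)),([.536,-.122,.25],rot(167,0)),([.553,.257,.25],rot(177,0))])
```

```text
10.8667 [-0.541  1.213  0.773 -0.441  2.646 -1.966] [ 0.5407 -0.2597  0.2072] 0.9991461611986355 [-0.38864931 -0.14288274 -0.52223695]
117 [[ 0.477 -0.261  0.1  ]
 [ 0.502 -0.228  0.108]
 [ 0.523 -0.208  0.112]]
turn [ -0.6 -87.7   0. ] shift [62.3 62.3 -0.6]
turn [ 0.   0.  -6.7] shift [48.9 65.3 20. ]
turn [  0.   0. -10.] shift [ 68.7 373.1   0. ]
```

View pics/stand.png

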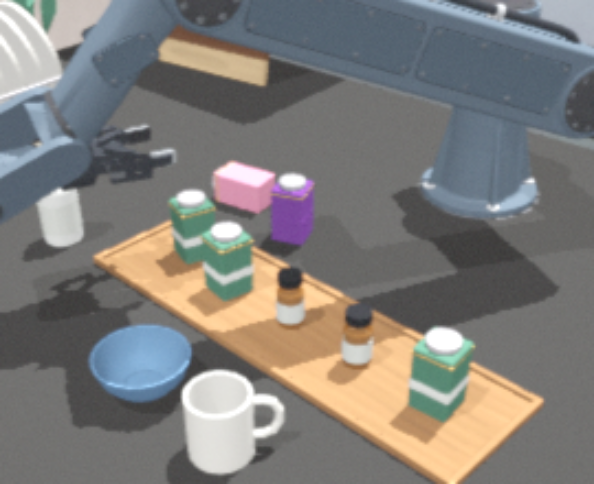

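The picture shows the tin standing at (192,225) in the tray; the other tins (228,260) and (440,372), the jars, bowl, mug and purple tin are all standing as before.

Request:
{"api": "move_arm", "payload": {"rows": [[0,-3,0,40,10,0,0],[0,-10,0,63,30,0,0],[0,-17,0,63,62,0,0],[0,-24,0,63,62,0,0],[0,-31,0,63,62,0,0],[0,-38,0,63,62,0,0],[0,-45,0,63,62,0,0],[0,-52,0,63,62,0,0],[0,-59,0,63,62,0,0],[0,-66,0,63,62,0,0],[0,-73,0,63,62,0,0],[0,-80,0,63,62,0,0]]}}

```text
t: 11.92
tcp_pos: [0.5599, -0.2001, 0.2666]
tool_rot: [0.167, 0.984, 0.008, -0.066]
force: [-0.1, 0.7, -0.1]
finger_gap: 1.001
gripper_force: 0.0
```

Run:
```python
from h import *
s=readout.sense(); print(s['t'],s['q'].round(3),s['tcp_pos'].round(4))
chain([([.536,-.122,.20],rot(167,0)),([.536,-.122,.081],rot(167,0))])
```

```text
11.9167 [-0.517  0.527  1.409 -0.03   1.336 -1.742] [ 0.5599 -0.2001  0.2666]
turn [ 0.1 -7.6 -6.3] shift [39.1 66.2 72.1]
turn [0. 0. 0.] shift [  0.   0. 119.]
```

Request:
{"api": "move_arm", "payload": {"rows": [[0,-7.6,-6.3,39,66,72,0],[0,-7.6,-6.3,39,66,72,0],[0,-7.6,-6.3,39,66,72,0],[0,-7.6,-6.3,39,66,72,0],[0,-7.6,-6.3,39,66,72,0],[0,-7.6,-6.3,39,66,72,0]]}}

```text
t: 12.42
tcp_pos: [0.5365, -0.1227, 0.2006]
tool_rot: [0.113, 0.994, 0.001, -0.003]
force: [0.2, 0.1, -0.9]
finger_gap: 0.997
gripper_force: 0.0
```

Run:
```python
from h import *
s=readout.sense(); print(s['t'],s['q'].round(3),s['tcp_pos'].round(4),s['force'])
w=snap('wrist'); P=cloud(w)
m=(w['z_map']>0)&(P[...,2]>.09)&(P[...,2]<.125)&(P[...,0]>.48)&(P[...,0]<.6)&(P[...,1]>-.18)&(P[...,1]<-.07)
q=P[m]; r=cv2.minAreaRect((q[:,:2]*1000).astype(np.float32)); print(len(q),r,q[:,2].max())
m2=m&(P[...,2]>.105); print(((P[m2].min(0)+P[m2].max(0))/2).round(3))
chain([([.536,-.122,.20],rot(167,0)),([.536,-.122,.081],rot(167,0))])
```

```text
12.4167 [-4.280e-01  5.030e-01  1.674e+00  1.000e-03  9.700e-01 -1.773e+00] [ 0.5365 -0.1227  0.2006] [ 0.23587582  0.0787992  -0.93656612]
5481 ((534.9590454101562, -124.69341278076172), (56.387638092041016, 56.64008712768555), 76.974609375) 0.11182087084340162
[ 0.535 -0.125  0.108]
turn [ 0.1 -0.2 -0. ] shift [1.1 1.  0.9]
turn [0. 0. 0.] shift [  0.   0. 119.]
```

Request:
{"api": "move_arm", "payload": {"rows": [[0,0,0,1,-2,35,0],[0,0,0,1,-2,70,0],[0,0,0,1,-2,100,0],[0,0,0,1,-2,115,0],[0,0,0,1,-2,119,0],[0,0,0,1,-2,119,0],[0,0,0,1,-2,119,1],[0,0,0,1,-2,119,1],[0,0,0,1,-2,119,1],[0,0,0,1,-2,119,1],[0,0,0,1,-2,119,1]], "squeeze": 50}}

```text
t: 13.38
tcp_pos: [0.5344, -0.124, 0.0832]
tool_rot: [0.113, 0.994, 0.001, -0.001]
force: [-0.9, -2.7, 6.1]
finger_gap: 0.649
gripper_force: 53.7
```

Request:
{"api": "move_arm", "payload": {"rows": [[0,0,0,0,0,-8,1],[0,0,0,0,0,-25,1],[0,0,0,0,0,-45,1],[0,0,0,0,0,-60,1],[0,0,0,0,0,-60,1],[0,0,0,0,0,-60,1],[0,0,0,0,0,-60,1],[0,0,0,0,0,-60,1]]}}

```text
t: 14.05
tcp_pos: [0.5324, -0.123, 0.1404]
tool_rot: [0.113, 0.994, 0.002, -0.005]
force: [-0.6, -0.6, -2.5]
finger_gap: 0.65
gripper_force: 53.3
```

Request:
{"api": "move_arm", "payload": {"rows": [[0,0,0,0,0,0,1],[0,0,0,0,0,0,1]]}}

```text
t: 14.22
tcp_pos: [0.5328, -0.1233, 0.1406]
tool_rot: [0.113, 0.994, 0.002, -0.004]
force: [0.4, 0.3, -1.1]
finger_gap: 0.651
gripper_force: 53.3
```

Request:
{"api": "move_arm", "payload": {"rows": [[0,0,0,0,0,0,1],[0,0,0,0,0,0,1]]}}

```text
t: 14.38
tcp_pos: [0.5332, -0.1234, 0.1411]
tool_rot: [0.113, 0.994, 0.002, -0.004]
force: [0.1, -0.6, -2.0]
finger_gap: 0.648
gripper_force: 53.3
```

Request:
{"api": "move_arm", "payload": {"rows": [[0,0,0,0,0,0,1],[0,0,0,0,0,0,1]]}}

```text
t: 14.55
tcp_pos: [0.5333, -0.1234, 0.1414]
tool_rot: [0.113, 0.994, 0.002, -0.003]
force: [-0.5, -0.2, -1.5]
finger_gap: 0.649
gripper_force: 53.3
```

This one weighs about 1.8 N, against about 2.6 N for tin_c, so I set it back.

Request:
{"api": "move_arm", "payload": {"rows": [[0,0,0,0,0,20,1],[0,0,0,0,0,40,1],[0,0,0,0,0,52,1],[0,0,0,0,0,57,1],[0,0,0,0,0,59,1],[0,0,0,0,0,60,1],[0,0,0,0,0,60,1],[0,0,0,0,0,60,1]]}}

```text
t: 15.22
tcp_pos: [0.5319, -0.1228, 0.0833]
tool_rot: [0.113, 0.994, 0.002, -0.004]
force: [-5.0, 0.9, 9.4]
finger_gap: 0.649
gripper_force: 54.6
```

Request:
{"api": "move_arm", "payload": {"rows": [[0,0,0,0,0,0,0.6],[0,0,0,0,0,0,0.3],[0,0,0,0,0,0,0],[0,0,0,0,0,0,0],[0,0,0,0,0,0,0],[0,0,0,0,0,-20,0],[0,0,0,0,0,-50,0],[0,0,0,0,0,-90,0],[0,0,0,0,0,-130,0],[0,0,0,0,0,-160,0],[0,0,0,0,0,-160,0]]}}

```text
t: 16.13
tcp_pos: [0.5378, -0.1254, 0.2482]
tool_rot: [0.113, 0.994, -0.001, 0.003]
force: [1.2, -0.5, -0.3]
finger_gap: 0.997
gripper_force: 0.0
```

Run:
```python
from h import *
s=readout.sense(); print(s['t'],s['q'].round(3),s['tcp_pos'].round(4),s['force'])
w=snap('wrist'); P=cloud(w)
m=(w['z_map']>0)&(P[...,2]>.09)&(P[...,2]<.125)&(P[...,0]>.48)&(P[...,0]<.6)&(P[...,1]>-.18)&(P[...,1]<-.07)
q=P[m]; r=cv2.minAreaRect((q[:,:2]*1000).astype(np.float32)); print(len(q),r,q[:,2].max())
chain([([.553,.257,.24],rot(177,0)),([.553,.257,.20],rot(177,0))])
```

```text
16.1333 [-4.320e-01  4.370e-01  1.630e+00  1.000e-03  1.067e+00 -1.776e+00] [ 0.5378 -0.1254  0.2482] [ 1.21983959 -0.51492569 -0.30039454]
3875 ((532.5452270507812, -122.58943939208984), (56.769893646240234, 56.36459732055664), 77.23564147949219) 0.11253771087049201
turn [  0.    0.1 -10. ] shift [ 69.6 375.8   5.4]
turn [0. 0. 0.] shift [ 0.  0. 40.]
```

Request:
{"api": "move_arm", "payload": {"rows": [[0,0,-10,70,376,5,0],[0,0,-10,70,376,5,0],[0,0,-10,70,376,5,0],[0,0,-10,70,376,5,0],[0,0,-10,70,376,5,0],[0,0,-10,70,376,5,0],[0,0,-10,70,376,5,0],[0,0,-10,70,376,5,0],[0,0,-10,70,376,5,0],[0,0,-10,70,376,5,0],[0,0,-10,70,376,5,0],[0,0,-10,70,376,5,0]]}}

```text
t: 17.18
tcp_pos: [0.5495, 0.258, 0.2363]
tool_rot: [0.026, 1.0, 0.001, -0.005]
force: [0.2, -0.7, -0.3]
finger_gap: 1.0
gripper_force: 0.0
```

Run:
```python
from h import *
s=readout.sense(); print(s['t'],s['q'].round(3),s['tcp_pos'].round(4),s['force'])
w=snap('wrist'); P=cloud(w)
m=(w['z_map']>0)&(P[...,2]>.09)&(P[...,2]<.125)&(P[...,0]>.48)&(P[...,0]<.62)&(P[...,1]>.19)&(P[...,1]<.32)
q=P[m]; r=cv2.minAreaRect((q[:,:2]*1000).astype(np.float32)); print(len(q),r,q[:,2].max())
c=np.array(r[0])/1000
chain([([*c,.20],rot(177,0)),([*c,.081],rot(177,0))])
```

```text
17.1833 [ 0.253  0.529  1.495  0.005  1.126 -1.269] [0.5495 0.258  0.2363] [ 0.16273364 -0.74775751 -0.26169034]
4101 ((552.6602783203125, 256.1711730957031), (56.66767120361328, 56.44075393676758), 2.5863070487976074) 0.11208306660973925
turn [ 0.1 -0.5 -0. ] shift [-3.3 -0.8 36.6]
turn [0. 0. 0.] shift [  0.   0. 119.]
```

Request:
{"api": "move_arm", "payload": {"rows": [[0,-0.4,-5.6,-3,-1,35,0],[0,-0.4,-5.6,-3,-1,65,0],[0,-0.4,-5.6,-3,-1,95,0],[0,-0.4,-5.6,-3,-1,125,0],[0,-0.4,-5.6,-3,-1,147,0],[0,-0.4,-5.6,-3,-1,155,0],[0,-0.4,-5.6,-3,-1,155,0],[0,-0.4,-5.6,-3,-1,155,1],[0,-0.4,-5.6,-3,-1,155,1],[0,-0.4,-5.6,-3,-1,155,1],[0,-0.4,-5.6,-3,-1,155,1],[0,-0.4,-5.6,-3,-1,155,1]], "squeeze": 60}}

```text
t: 18.23
tcp_pos: [0.5539, 0.2574, 0.0849]
tool_rot: [-0.023, 1.0, 0.002, 0.002]
force: [0.2, -4.1, 6.8]
finger_gap: 0.653
gripper_force: 64.8
```

Request:
{"api": "move_arm", "payload": {"rows": [[0,0,0,0,0,-8,1],[0,0,0,0,0,-25,1],[0,0,0,0,0,-45,1],[0,0,0,0,0,-60,1],[0,0,0,0,0,-60,1],[0,0,0,0,0,-60,1],[0,0,0,0,0,-60,1],[0,0,0,0,0,-60,1]]}}

```text
t: 18.9
tcp_pos: [0.551, 0.2573, 0.1414]
tool_rot: [-0.023, 1.0, 0.002, -0.001]
force: [-0.7, -1.0, -4.3]
finger_gap: 0.652
gripper_force: 65.0
```

Request:
{"api": "move_arm", "payload": {"rows": [[0,0,0,0,0,0,1],[0,0,0,0,0,0,1]]}}

```text
t: 19.07
tcp_pos: [0.5517, 0.2573, 0.1418]
tool_rot: [-0.023, 1.0, 0.002, -0.001]
force: [0.6, -0.3, -4.0]
finger_gap: 0.647
gripper_force: 65.0
```

Request:
{"api": "move_arm", "payload": {"rows": [[0,0,0,0,0,0,1],[0,0,0,0,0,0,1]]}}

```text
t: 19.23
tcp_pos: [0.5522, 0.2574, 0.1424]
tool_rot: [-0.022, 1.0, 0.002, 0.0]
force: [-0.6, 0.2, -5.4]
finger_gap: 0.648
gripper_force: 65.0
```

Request:
{"api": "move_arm", "payload": {"rows": [[0,0,0,0,0,0,1],[0,0,0,0,0,0,1]]}}

```text
t: 19.4
tcp_pos: [0.5524, 0.2575, 0.1428]
tool_rot: [-0.023, 1.0, 0.002, 0.0]
force: [0.0, 0.7, -5.1]
finger_gap: 0.648
gripper_force: 65.0
```

The third tin is clearly the heaviest, at about 4.7 N against 2.6 and 1.8 N. I lift it clear of the counter and hold it.

Request:
{"api": "move_arm", "payload": {"rows": [[0,0,0,0,0,-15,1],[0,0,0,0,0,-35,1],[0,0,0,0,0,-60,1],[0,0,0,0,0,-85,1],[0,0,0,0,0,-110,1],[0,0,0,0,0,-135,1],[0,0,0,0,0,-155,1],[0,0,0,0,0,-170,1],[0,0,0,0,0,-178,1],[0,0,0,0,0,-180,1],[0,0,0,0,0,-180,1],[0,0,0,0,0,-180,1]]}}

```text
t: 20.4
tcp_pos: [0.5514, 0.2566, 0.3215]
tool_rot: [-0.023, 1.0, 0.002, -0.001]
force: [-0.1, 0.2, -4.6]
finger_gap: 0.647
gripper_force: 65.3
```

Request:
{"api": "move_arm", "payload": {"rows": [[0,0,0,0,0,0,1],[0,0,0,0,0,0,1],[0,0,0,0,0,0,1],[0,0,0,0,0,0,1],[0,0,0,0,0,0,1],[0,0,0,0,0,0,1],[0,0,0,0,0,0,1],[0,0,0,0,0,0,1],[0,0,0,0,0,0,1],[0,0,0,0,0,0,1]]}}

```text
t: 21.23
tcp_pos: [0.5522, 0.2568, 0.3229]
tool_rot: [-0.023, 1.0, 0.002, 0.0]
force: [0.1, 0.4, -4.4]
finger_gap: 0.647
gripper_force: 65.3
```

Run:
```python
from h import *
s=readout.sense(); print(s['t'],s['tcp_pos'].round(4),s['force'].round(1),s['qd'].round(3),R.from_quat(s['tool_rot']).apply([0,0,1]).round(3))
a=snap('scene'); save('end',a['img'])
P=cloud(a); h=cv2.cvtColor(a['img'],cv2.COLOR_RGB2HSV)
m=(h[...,0]>35)&(h[...,0]<95)&(h[...,1]>70)&(P[...,2]>.15)&(abs(P[...,1]-.257)<.06)&(abs(P[...,0]-.55)<.06)
print(m.sum(),np.percentile(P[m],[2,98],axis=0).round(3))
```

```text
21.2333 [0.5522 0.2568 0.3229] [ 0.1  0.4 -4.4] [-0.    -0.     0.001 -0.    -0.001  0.   ] [ 0.001  0.004 -1.   ]
663 [[0.538 0.235 0.248]
 [0.58  0.287 0.339]]
```

View pics/end.png

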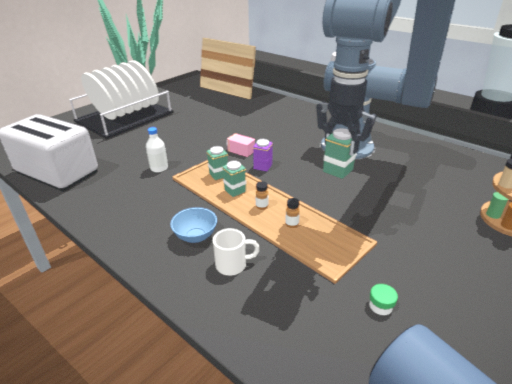

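The picture shows the heavy tin held upright at (340,155), its base about 24 cm up. The other two stand in the tray at (218,163) and (235,178), and nothing else is disturbed.

```bash
python3 -c "
from station import order
print(order.sign_off())"
```

```text
the job is handed in; nothing more can be done
None
```

The fallen tin is upright in the tray again, and the gripper is holding the heaviest tin upright and still (about 4.7 N, against 2.6 and 1.8 N), its base about 24 cm above the counter; the other two tins stand in the tray, nothing else was knocked over, and the job is handed in.

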